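Check that the brake lever stops short of the push bar

ROBOT

A 6-joint arm with a two-finger parallel gripper is mounted at the origin on the work surface. World frame = base frame: x ahead of the robot, y to its left, z up, the work surface at z = 0. Lengths are in m, angles in rad, forces in N, time in s.
With the tool pointing down it reaches from about 0.425 to 0.95 m from the base axis. Payload 14.7 kg.
Tool frame: the origin (TCP) lies on the centre line of the jaws, within the pads' length; the fingertips stand 22 mm ahead of it and the grasp point (between the pads) lies 3 mm ahead of it; z points along the fingers, y is the line along which they close (so a half turn about z gives the same grasp; the last joint's range is limited). The gripper opens to 85 mm and grips with 20 to 120 N. Pads are 22 mm wide; open, the fingers measure 114 mm over their backs; the gripper's body (76 mm by 85 mm) begins 54 mm behind the grasp point. The pads swing forward as they close: fully open they stand 13 mm farther back than shut.
Start: joints at [1.148, 0.48, 1.596, -0, 1.065, -0.047], TCP at [0.239, 0.605, 0.253] pointing down, gripper open.
Joint ranges: [-2.75, 2.75], [-0.82, 2.05], [0.23, 2.67], [-1.56, 4.7], [0.09, 2.69], [-2.92, 2.92]. Speed limits (rad/s): [1.89, 1.89, 2.39, 3.01, 3.01, 3.01].

INTERFACE

Orientations are given as [roll, pitch, yaw] about the fixed x, y, z axes, in that order (R = Rz(yaw) Ry(pitch) Rx(roll)).
In Python, from station import monitor, optics, arm gives the robot as it stands.
- The arm moves only by the tool step_arm, never from a script. Its argument "moves" is a list of rows, each an object of numbers: "x", "y", "z": the shift along the tool's x, y, z scaled (see below); "wx", "wy", "wz": the turn, a rotation vector about the tool's x, y, z scaled (see below); "grip": the opening, from 0 (shut) to 1 (fully open). In form: [{"x": .., "y": .., "z": .., "wx": .., "wy": .., "wz": .., "grip": ..}, ...]. A call has 1 to 12 rows; each row is the pose to reach, as a shift and turn from the pose commanded when the call began, along the tool's axes at that moment; what a row does not reach only later rows make up. The controller multiplies each number of a shift by 0.3 m and each number of a turn by pi/2 rad. A row lasts 1/12 s, in which the tool goes at most 41.7 mm and 7.16 degrees, less where a joint would pass 70% of its speed; a pose out of reach is approached as far as the arm can. A call with a number of a shift or a turn outside -1 to 1 is refused whole. A call with a gripper value outside its range is refused whole. The fingers move at their own pace and stop on an object; "squeeze" is the grip in N (left out, the last holds). Time passes only in rows, so rows that repeat a pose let the fingers close. It gives the time, the measured TCP pose, the force, the opening and the grip force at its end, in the units of the state.
- monitor.observe(): the state, without advancing time (a new reading comes with each control period).
- optics.capture(name): name is "side" or "top" or "wrist"; returns a dict with "frame" (400x640x3 uint8, red, green, blue), "fx", "fy", "cx", "cy" (pixels), "rvec" (rotation vector, rad) and "tvec" (3), from world to camera coordinates, as OpenCV has them. Camera axes: x right, y down, z forward; pixel columns grow to the right and rows downward; lengths in m; the calibration is good to about 2 mm. A picture is of the moment at which its call begins. There is no depth.
- arm.hand_in(): hands the job in; it is judged then, once.
The state is a dict: "clock": time; "joint_positions": joint angles; "qvel": joint speeds; "tau": joint torques, N m; "ee_pos": TCP position; "ee_rot": TCP orientation; "ft_force": force on the tool from outside, world axes, zero at the start; "wrist_torque": the same for the moment, N m; "grip_width": finger opening in m; "grasp_force": force on a finger pad.
Only numpy, scipy, OpenCV 4.12 (cv2) and the standard library are available. Lean on these libraries where they do the work, as an engineer would, in place of code of your own. Each camera call takes 0.05 s, during which the arm holds its last target. There are 200 camera calls.

TASK

The lift table's push bar is held in the bench vice and its red brake lever has just been adjusted. With the fingers shut, press the red lever in from outside with the backs of your fingers until it is firmly up on its stop, short of the bar, then let it spring right back out to see that it does not stick; then press it in on its stop again and finish holding it firmly there, without forcing it, so that I can measure the gap. Do not pinch or hook the lever, and leave the bar, the black lever and everything else on the bench untouched.

Things in the scene. Friction and masses are not known exactly. Their poses are not given: they have to be found in the camera images.
- vice: green bench vice, fixed, on a wooden board 360 (x) x 500 (y) x 18 mm. Origin: underside of the board, below the push bar's stem. x points away from the vice's front jaw and tommy bar (the red lever is pressed roughly this way), y along the push bar to the red lever's side, z up. Jaw tops 151 mm above the bench; tommy bar 82 mm high, up to 137 mm in front (-x)
- push_bar: T-shaped push bar of the lift table, fixed: grey stem upright in the vice, level cross tube 25 mm in diameter, 484 mm long along the vice's y, its axis 205 mm above the bench, black rubber grips 33 mm in diameter (collars 40 mm) from 96 to 242 mm either side of the stem. Same origin and axes as vice
- bar_end (a point): outer end of the grip on the red lever's side, on the tube's axis, 205 mm above the bench
- brake_blade: red brake lever, level, 205 mm above the bench, in front (vice -x) of the grip. Origin on its upright pivot, 36 mm in front of the tube's axis, 62 mm from the stem; turns with the lever. x: pressing direction, to the bar; y: along the blade to its tip; z up. Straight part 9 mm thick (x), 16 mm high, centred at x -38 mm, y 34 to 136 mm; ball end 19 mm in diameter at y 138 mm
- brake_press (a point): where to press: outer face of the red blade (its side away from the bar), mid height, at x -42.5, y 110 mm in brake_blade; moves with the lever. At rest its inner face here is 53 mm from the surface of the rubber grip. Nothing stands in front of it at this height; the grip's top is 17 mm above blade mid height
- brake_lever (a joint): angle of the red lever, rad: 0 fully out (at rest), grows as it is pressed in. A return spring resists: about 2 N at the press point to start, about 3.5 N before the stop. It meets its stop between 0.14 and 0.31 rad (15 to 35 mm at the press point, different each time), short of the bar, and goes solid. 8 to 15 N holds it firmly on the stop; let go, it springs back to 0
- brake_stop: stop screw of the red lever: steel screw with brass locknut in a black lug on the lever's mount, about 32 mm from the stem and 45 mm in front of the tube's axis; does not move. Origin at its tip, which the red lever's heel (behind its pivot) meets when the lever is fully in
- lowering_lever (a joint): angle of the black lowering lever on the other half of the bar, mirror image of the red one: 0 fully out; not to be pressed
- lube_can: yellow spray can with red cap, upright on the board, 52 mm wide, 179 mm tall. Bystander; origin at the centre of its underside
- spanner: steel spanner lying on the board, 150 mm long. Bystander; origin at its middle, underside
- spare_grip: spare black rubber grip, a tube standing on end on the board, 33 mm wide, 70 mm tall. Bystander; origin at the centre of its underside
- screw_tin: open steel tin with screws on the board, 70 x 70 x 28 mm. Bystander; origin at the centre of its underside
- stapler: orange and black air stapler lying on its side on the bench, about 180 x 140 x 42 mm. Bystander; origin at the centre of its underside
- pencil_pot: wooden pot with pencils and markers on the bench, 74 mm wide, up to 185 mm tall. Bystander; origin at the centre of its underside
- tack_hammer: tack hammer lying on the bench, 240 mm long. Bystander; origin at its middle, underside
- chair_leg: turned dark wooden chair leg standing on the bench, 60 mm wide, 190 mm tall. Bystander; origin at the centre of its underside

How it is judged:
By the outcome, as a careful person would: the job done as asked, in the order asked, and still so for the second after the job is handed in, while the arm keeps its last pose, push and grip.
It also fails if it takes over 54 s, if anything falls off the work surface, if the arm or the gripper's body presses on something with over 40 N, if the wrist force passes 120 N, or if a joint passes its speed limit or range.

## Working session

There is one attempt and no reset: what is moved stays moved. The work goes in short steps, Python scripts to look and compute and a tool call to move; the robot and the scene stay as the last step left them, time stands still between calls to the robot, and variables do not carry over. Pictures are saved under pics/ and viewed, at most 10 in all, crops included, and the job is handed in when it is done.

Besides the shell and the picture viewer there is one more tool, called after "Request:" as name([rows], argument=value, ...), one row to a line, values as JSON. step_arm: Moves the arm, as the interface text tells. Shifts and turns lie within -1 to 1; 1 stands for 0.3 m of shift or pi/2 rad of turn. Its arguments: {"type":"object","properties":{"moves":{"type":"array"},"squeeze":{"type":"number"}},"required":["moves"]}

```bash
mkdir -p pics; cat > h.py <<'E'
import numpy as np, cv2, json
from station import monitor, optics, arm
def cap(n,f):
    c=optics.capture(n); cv2.imwrite(f'pics/{f}.png',c['frame'][:,:,::-1])
    d={k:np.array(c[k]).tolist() for k in ('fx','fy','cx','cy','rvec','tvec')}
    json.dump(d,open(f'{f}.json','w')); return d
def ray(d,u,v):
    R=cv2.Rodrigues(np.array(d['rvec']))[0]; t=np.array(d['tvec']).ravel()
    return -R.T@t, R.T@np.array([(u-d['cx'])/d['fx'],(v-d['cy'])/d['fy'],1])
def onz(d,u,v,z):
    o,r=ray(d,u,v); return o+r*(z-o[2])/r[2]
def proj(d,P):
    K=np.array([[d['fx'],0,d['cx']],[0,d['fy'],d['cy']],[0,0,1]])
    return cv2.projectPoints(np.array(P,float).reshape(-1,3),np.array(d['rvec']),np.array(d['tvec']),K,None)[0].reshape(-1,2)
E
python3 - <<'E'
from h import *
for n in('top','side'): d=cap(n,n+'0'); print(n,ray(d,320,200))
print(monitor.observe())
E
```

```text
top (array([ 0.29055818, -0.03960204,  2.07719554]), array([ 1.40992092e-01, -5.04200187e-04, -9.90058458e-01]))
side (array([ 0.13984959, -1.15627446,  0.84131436]), array([ 0.31019695,  0.80590656, -0.50435859]))
{'clock': 0.1, 'joint_positions': array([ 1.14838423e+00,  4.80791750e-01,  1.59678864e+00,  5.42270298e-06,
        1.06511202e+00, -4.65873786e-02]), 'qvel': array([-0.00112986, -0.00079088, -0.00165226,  0.00136431, -0.00212593,
       -0.00188145]), 'tau': array([ 8.65536931e-04, -9.52253079e+01, -4.31037748e+01,  3.49963045e-07,
        5.27586715e-03,  1.36915017e-05]), 'ee_pos': array([0.23840841, 0.60433598, 0.25273016]), 'ee_rot': array([-3.14049431e+00, -5.59520792e-05,  2.76576527e+00]), 'ft_force': array([1.42321988, 0.41803676, 1.06705631]), 'wrist_torque': array([-0.00560263,  0.04000263, -0.04423483]), 'grasp_force': 0.0, 'grip_width': 0.08539407921284274}
```

View pics/top0.png

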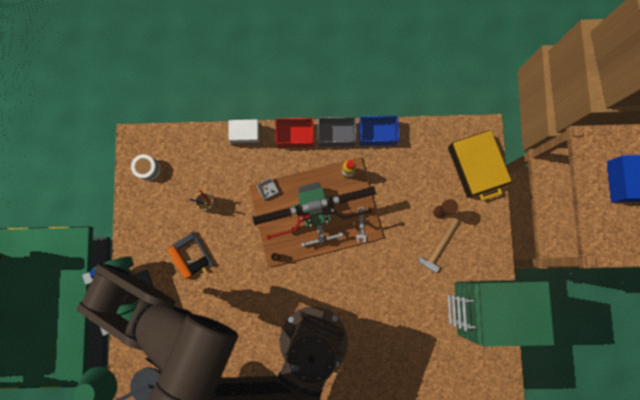

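View pics/side0.png

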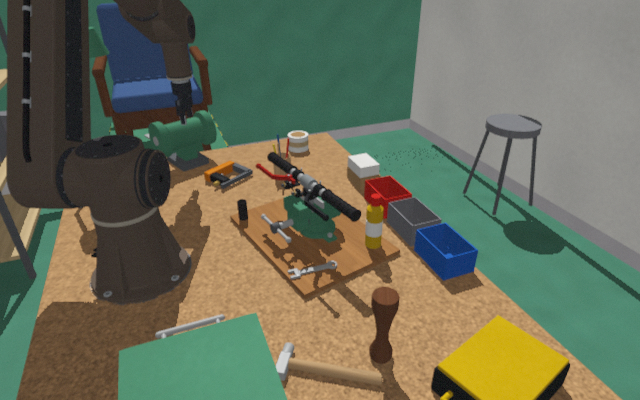

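The top view shows the push bar from about (255,218) to (375,190). The red lever runs from about (305,225) to its ball at (268,236), on the robot's side of the bar. I'll enlarge both views.

```bash
python3 - <<'E'
import cv2
a=cv2.imread('pics/top0.png')[155:275,235:395]; cv2.imwrite('pics/topc.png',cv2.resize(a,(800,600),interpolation=cv2.INTER_CUBIC))
a=cv2.imread('pics/side0.png')[130:250,225:385]; cv2.imwrite('pics/sidec.png',cv2.resize(a,(800,600),interpolation=cv2.INTER_CUBIC))
E
```

```text
(no output)
```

View pics/topc.png

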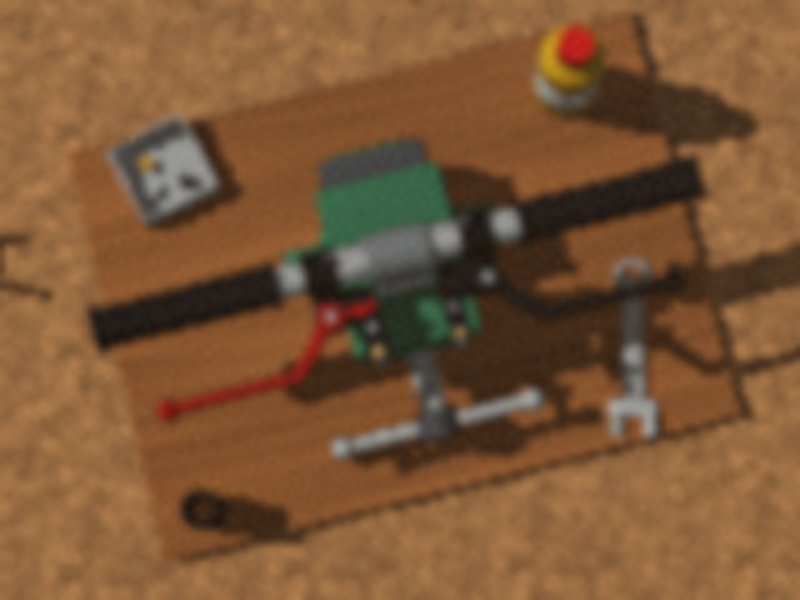

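View pics/sidec.png

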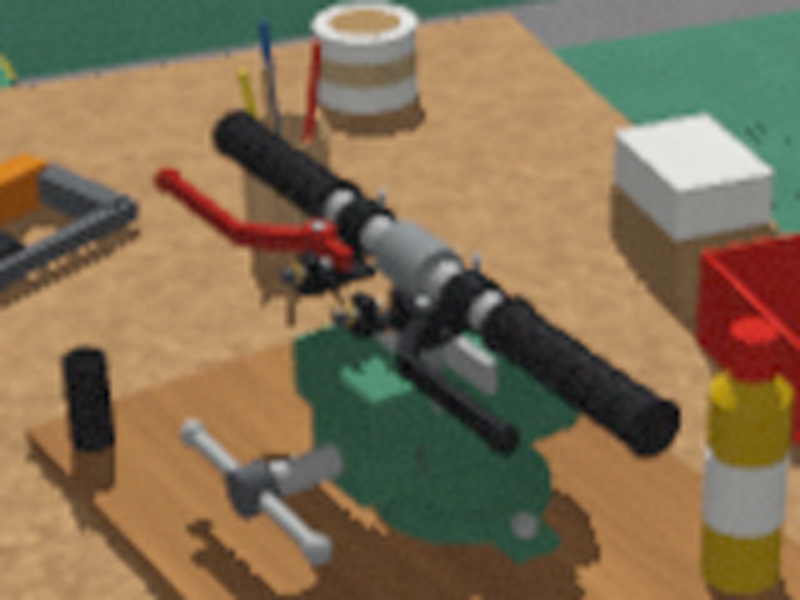

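Top crop: the grip ends are at (98,327) and (698,178), the ball at (167,410), and the blade's bend at (298,380). Side crop: the near grip end is at (660,428) and the ball at (168,180). I'll fit the vice pose from these.

```bash
cat > fit.py <<'E'
from h import *
from scipy.optimize import least_squares
t=json.load(open('top0.json')); s=json.load(open('side0.json'))
V=np.array([[0,.242,.205],[0,-.242,.205],[-.074,.2,.205]])
T=np.array([[98,327],[698,178],[167,410]])/5+[235,155]
S=np.array([[660,428],[168,180]])/5+[225,130]
def W(p,V):
    c,n=np.cos(p[2]),np.sin(p[2]); return np.c_[p[0]+c*V[:,0]-n*V[:,1],p[1]+n*V[:,0]+c*V[:,1],V[:,2]]
def f(p):
    w=W(p,V); return np.r_[(proj(t,w)-T).ravel(),(proj(s,w[1:])-S).ravel()]
p=least_squares(f,[.6,0,0]).x
if __name__=='__main__':
    print(p,f(p)); print('direct',[onz(t,*q,.205) for q in T])
    names=['press','inner','barend','pivot','tommy']
    Q=np.array([[-.0785,.172,.205],[-.0695,.172,.205],[0,.242,.205],[-.036,.062,.205],[-.137,0,.082]])
    for n,w in zip(names,W(p,Q)): print(n,w.round(4))
    # spare grip
    print('spare top',onz(t,204/5+235,508/5+155,.07))
E
python3 fit.py
```

```text
[ 0.53807684 -0.02022508  0.22798153] [-0.49566781  0.10762514  0.67205599 -0.99947493  0.77115126 -0.61356141
 -0.84464915 -0.17558961 -0.47974803 -0.47641196]
direct [array([0.48375401, 0.21359587, 0.205     ]), array([ 0.5889087 , -0.25320535,  0.205     ]), array([0.41850322, 0.16085967, 0.205     ])]
press [0.4227 0.1296 0.205 ]
inner [0.4315 0.1316 0.205 ]
barend [0.4834 0.2155 0.205 ]
pivot [0.489 0.032 0.205]
tommy [ 0.4046 -0.0512  0.082 ]
spare top [0.34686773 0.14571253 0.07      ]
```

Request:
step_arm([
  {"x": -0.1,"y": -0.08,"z": -0.1,"wz": 0.07,"grip": 0},
  {"x": -0.2,"y": -0.16,"z": -0.2,"wz": 0.14,"grip": 0},
  {"x": -0.3,"y": -0.24,"z": -0.2,"wz": 0.21,"grip": 0},
  {"x": -0.4,"y": -0.32,"z": -0.2,"wz": 0.28,"grip": 0},
  {"x": -0.5,"y": -0.4,"z": -0.2,"wz": 0.35,"grip": 0},
  {"x": -0.6,"y": -0.48,"z": -0.2,"wz": 0.42,"grip": 0},
  {"x": -0.7,"y": -0.56,"z": -0.2,"wz": 0.49,"grip": 0},
  {"x": -0.8,"y": -0.62,"z": -0.2,"wz": 0.56,"grip": 0},
  {"x": -0.835,"y": -0.655,"z": -0.2,"wz": 0.63,"grip": 0},
  {"x": -0.835,"y": -0.655,"z": -0.2,"wz": 0.68,"grip": 0},
  {"x": -0.835,"y": -0.655,"z": -0.2,"wz": 0.68,"grip": 0},
  {"x": -0.835,"y": -0.655,"z": -0.2,"wz": 0.68,"grip": 0},
])

```text
validation failed for argument at $.mo...
```

Request:
step_arm([
  {"x": -0.2,"y": -0.16,"z": -0.2,"wx": 0,"wy": 0,"wz": 0.14,"grip": 0},
  {"x": -0.4,"y": -0.32,"z": -0.2,"wx": 0,"wy": 0,"wz": 0.28,"grip": 0},
  {"x": -0.6,"y": -0.48,"z": -0.2,"wx": 0,"wy": 0,"wz": 0.42,"grip": 0},
  {"x": -0.835,"y": -0.655,"z": -0.2,"wx": 0,"wy": 0,"wz": 0.56,"grip": 0},
  {"x": -0.835,"y": -0.655,"z": -0.2,"wx": 0,"wy": 0,"wz": 0.68,"grip": 0},
  {"x": -0.835,"y": -0.655,"z": -0.2,"wx": 0,"wy": 0,"wz": 0.68,"grip": 0},
  {"x": -0.835,"y": -0.655,"z": -0.2,"wx": 0,"wy": 0,"wz": 0.68,"grip": 0},
  {"x": -0.835,"y": -0.655,"z": -0.2,"wx": 0,"wy": 0,"wz": 0.68,"grip": 0},
  {"x": -0.835,"y": -0.655,"z": -0.2,"wx": 0,"wy": 0,"wz": 0.68,"grip": 0},
  {"x": -0.835,"y": -0.655,"z": -0.2,"wx": 0,"wy": 0,"wz": 0.68,"grip": 0},
])

```text
clock: 0.93
ee_pos: [0.4004, 0.3282, 0.3134]
ee_rot: [3.141, -0.0, 1.69]
ft_force: [-0.8, -0.3, -0.5]
grip_width: -0.0001
grasp_force: 0.0
```

Request:
step_arm([
  {"x": -0.68,"y": -0.22,"z": 0,"wx": 0,"wy": -0.22,"wz": 0,"grip": 0},
  {"x": -0.68,"y": -0.22,"z": 0,"wx": 0,"wy": -0.22,"wz": 0,"grip": 0},
  {"x": -0.68,"y": -0.22,"z": 0,"wx": 0,"wy": -0.22,"wz": 0,"grip": 0},
  {"x": -0.68,"y": -0.22,"z": 0,"wx": 0,"wy": -0.22,"wz": 0,"grip": 0},
  {"x": -0.68,"y": -0.22,"z": 0,"wx": 0,"wy": -0.22,"wz": 0,"grip": 0},
  {"x": -0.68,"y": -0.22,"z": 0,"wx": 0,"wy": -0.22,"wz": 0,"grip": 0},
  {"x": -0.68,"y": -0.22,"z": 0,"wx": 0,"wy": -0.22,"wz": 0,"grip": 0},
  {"x": -0.68,"y": -0.22,"z": 0,"wx": 0,"wy": -0.22,"wz": 0,"grip": 0},
  {"x": -0.68,"y": -0.22,"z": 0,"wx": 0,"wy": -0.22,"wz": 0,"grip": 0},
])

```text
clock: 1.68
ee_pos: [0.3602, 0.1205, 0.3133]
ee_rot: [3.141, 0.345, 1.7]
ft_force: [0.0, 0.2, -0.5]
grip_width: -0.0002
grasp_force: 0.0
```

```bash
python3 - <<'E'
from h import *
d=cap('wrist','w1'); print(monitor.observe()['joint_positions'], proj(d,[[.4227,.1296,.205],[.4834,.2155,.205]]))
E
```

```text
[ 0.53108793  0.10424961  2.04069905 -0.34657795  1.1594449   0.56803286] [[415.42473396 155.66908807]
 [574.51347291  24.3737073 ]]
```

View pics/w1.png

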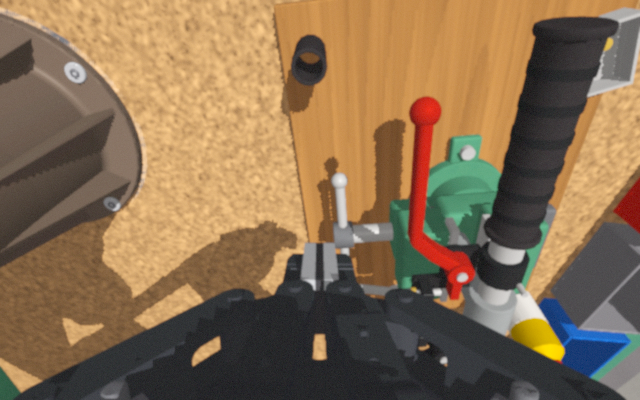

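The wrist view shows the blade's outer edge at about (414,156), where I predicted the press point. The grip's outer end is at (575,28), also as predicted, so the fit is good. Next I go down in front of the blade.

Request:
step_arm([
  {"x": 0.04,"y": 0.02,"z": 0.1,"wx": 0,"wy": 0,"wz": 0,"grip": 0},
  {"x": 0.08,"y": 0.05,"z": 0.2,"wx": 0,"wy": 0,"wz": 0,"grip": 0},
  {"x": 0.12,"y": 0.075,"z": 0.3,"wx": 0,"wy": 0,"wz": 0,"grip": 0},
  {"x": 0.123,"y": 0.078,"z": 0.328,"wx": 0,"wy": 0,"wz": 0,"grip": 0},
  {"x": 0.123,"y": 0.078,"z": 0.328,"wx": 0,"wy": 0,"wz": 0,"grip": 0},
  {"x": 0.123,"y": 0.078,"z": 0.328,"wx": 0,"wy": 0,"wz": 0,"grip": 0},
  {"x": 0.123,"y": 0.078,"z": 0.328,"wx": 0,"wy": 0,"wz": 0,"grip": 0},
])

```text
clock: 2.32
ee_pos: [0.3832, 0.124, 0.2095]
ee_rot: [3.14, 0.345, 1.698]
ft_force: [0.3, 0.8, 0.3]
grip_width: -0.0004
grasp_force: 0.0
```

```bash
python3 - <<'E'
from h import *
d=cap('wrist','w2'); o=monitor.observe();print(o['joint_positions'],o['ft_force'],o['ee_pos'], proj(d,[[.4227,.1296,.205]]))
E
```

```text
[ 0.51168613  0.28072971  2.12809114 -0.41013254  0.90737928  0.66775132] [-0.04766089  0.14758663 -0.36126216] [0.38331305 0.1240111  0.20963346] [[417.57247557 275.0351762 ]]
```

View pics/w2.png

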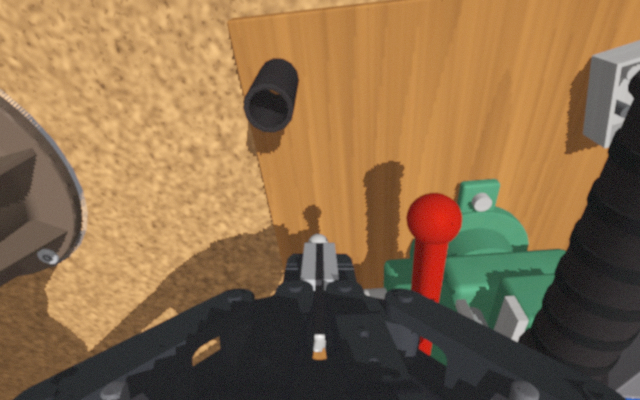

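The shut fingers are level with and outside the blade; the blade and ball are at about (430,220–300) and the fingertips at (320,265). The way to the blade is clear.

Request:
step_arm([
  {"x": 0,"y": 0.035,"z": 0,"wx": 0,"wy": 0,"wz": 0,"grip": 0},
  {"x": 0,"y": 0.065,"z": 0,"wx": 0,"wy": 0,"wz": 0,"grip": 0},
  {"x": 0,"y": 0.08,"z": 0,"wx": 0,"wy": 0,"wz": 0,"grip": 0},
  {"x": 0,"y": 0.09,"z": 0,"wx": 0,"wy": 0,"wz": 0,"grip": 0},
  {"x": 0,"y": 0.1,"z": 0,"wx": 0,"wy": 0,"wz": 0,"grip": 0},
  {"x": 0,"y": 0.1,"z": 0,"wx": 0,"wy": 0,"wz": 0,"grip": 0},
  {"x": 0,"y": 0.1,"z": 0,"wx": 0,"wy": 0,"wz": 0,"grip": 0},
])

```text
clock: 2.95
ee_pos: [0.4124, 0.1271, 0.2081]
ee_rot: [-3.141, 0.346, 1.698]
ft_force: [-1.4, -1.5, 1.6]
grip_width: -0.0004
grasp_force: 0.9
```

Request:
step_arm([
  {"x": 0,"y": 0.01,"z": 0,"wx": 0,"wy": 0,"wz": 0,"grip": 0},
  {"x": 0,"y": 0.02,"z": 0,"wx": 0,"wy": 0,"wz": 0,"grip": 0},
  {"x": 0,"y": 0.02,"z": 0,"wx": 0,"wy": 0,"wz": 0,"grip": 0},
  {"x": 0,"y": 0.02,"z": 0,"wx": 0,"wy": 0,"wz": 0,"grip": 0},
])

```text
clock: 3.28
ee_pos: [0.4185, 0.1281, 0.2081]
ee_rot: [-3.141, 0.346, 1.698]
ft_force: [-2.9, 1.3, -0.6]
grip_width: 0.0003
grasp_force: 1.5
```

Request:
step_arm([
  {"x": 0,"y": 0.01,"z": 0,"wx": 0,"wy": 0,"wz": 0,"grip": 0},
  {"x": 0,"y": 0.013,"z": 0,"wx": 0,"wy": 0,"wz": 0,"grip": 0},
  {"x": 0,"y": 0.013,"z": 0,"wx": 0,"wy": 0,"wz": 0,"grip": 0},
])

```text
clock: 3.53
ee_pos: [0.4225, 0.1287, 0.2082]
ee_rot: [-3.142, 0.345, 1.698]
ft_force: [-4.1, 1.7, 0.7]
grip_width: 0.0001
grasp_force: 2.0
```

Request:
step_arm([
  {"x": 0,"y": 0.005,"z": 0,"wx": 0,"wy": 0,"wz": 0,"grip": 0},
  {"x": 0,"y": 0.01,"z": 0,"wx": 0,"wy": 0,"wz": 0,"grip": 0},
  {"x": 0,"y": 0.01,"z": 0,"wx": 0,"wy": 0,"wz": 0,"grip": 0},
])

```text
clock: 3.78
ee_pos: [0.4254, 0.1291, 0.2082]
ee_rot: [-3.141, 0.345, 1.698]
ft_force: [-5.2, 3.7, 1.2]
grip_width: -0.0002
grasp_force: 2.4
```

Request:
step_arm([
  {"x": 0,"y": 0.005,"z": 0,"wx": 0,"wy": 0,"wz": 0,"grip": 0},
  {"x": 0,"y": 0.01,"z": 0,"wx": 0,"wy": 0,"wz": 0,"grip": 0},
  {"x": 0,"y": 0.01,"z": 0,"wx": 0,"wy": 0,"wz": 0,"grip": 0},
])

```text
clock: 4.03
ee_pos: [0.4283, 0.1296, 0.2082]
ee_rot: [-3.141, 0.345, 1.698]
ft_force: [-5.3, 3.3, 0.5]
grip_width: -0.0001
grasp_force: 2.6
```

Request:
step_arm([
  {"x": 0,"y": 0.005,"z": 0,"wx": 0,"wy": 0,"wz": 0,"grip": 0},
  {"x": 0,"y": 0.007,"z": 0,"wx": 0,"wy": 0,"wz": 0,"grip": 0},
  {"x": 0,"y": 0.007,"z": 0,"wx": 0,"wy": 0,"wz": 0,"grip": 0},
])

```text
clock: 4.28
ee_pos: [0.4301, 0.1298, 0.2081]
ee_rot: [-3.141, 0.345, 1.697]
ft_force: [-7.1, 5.8, 2.2]
grip_width: 0.0
grasp_force: 3.5
```

```bash
python3 - <<'E'
from h import *
for i in range(6):
    optics.capture('wrist'); o=monitor.observe();print(o['ft_force'].round(1),o['ee_pos'].round(4),round(o['grasp_force'],1))
E
```

```text
[-7.6  5.3  1.5] [0.4301 0.1298 0.2081] 3.5
[-7.1  5.   1.7] [0.43   0.1298 0.2081] 3.4
[-7.1  6.   1.4] [0.43   0.1298 0.2081] 3.4
[-6.5  6.2  1.4] [0.43   0.1298 0.2081] 3.4
[-6.   4.9  2.1] [0.43   0.1298 0.2081] 3.4
[-7.   5.1  0.8] [0.43   0.1298 0.2081] 3.4
```

Request:
step_arm([
  {"x": 0,"y": 0.002,"z": 0,"wx": 0,"wy": 0,"wz": 0,"grip": 0},
  {"x": 0,"y": 0.002,"z": 0,"wx": 0,"wy": 0,"wz": 0,"grip": 0},
  {"x": 0,"y": 0.002,"z": 0,"wx": 0,"wy": 0,"wz": 0,"grip": 0},
])

```text
clock: 4.83
ee_pos: [0.4305, 0.1299, 0.2081]
ee_rot: [-3.141, 0.345, 1.698]
ft_force: [-7.4, 5.7, 1.7]
grip_width: -0.0001
grasp_force: 4.0
```

Request:
step_arm([
  {"x": 0,"y": 0.002,"z": 0,"wx": 0,"wy": 0,"wz": 0,"grip": 0},
  {"x": 0,"y": 0.002,"z": 0,"wx": 0,"wy": 0,"wz": 0,"grip": 0},
  {"x": 0,"y": 0.002,"z": 0,"wx": 0,"wy": 0,"wz": 0,"grip": 0},
])

```text
clock: 5.08
ee_pos: [0.431, 0.13, 0.2081]
ee_rot: [-3.141, 0.345, 1.697]
ft_force: [-8.9, 6.5, 2.5]
grip_width: -0.0001
grasp_force: 4.5
```

```bash
python3 - <<'E'
from h import *
for i in range(3):
    optics.capture('wrist'); o=monitor.observe();print(o['ft_force'].round(1),o['ee_pos'].round(5),round(o['grasp_force'],1))
E
```

```text
[-9.9  7.1  2.6] [0.43098 0.13005 0.20809] 4.5
[-8.5  6.8  2.7] [0.43097 0.13001 0.2081 ] 4.5
[-9.   6.3  2.7] [0.43098 0.13001 0.20808] 4.5
```

Request:
step_arm([
  {"x": 0.003,"y": 0.002,"z": 0,"wx": 0,"wy": 0,"wz": 0,"grip": 0},
  {"x": 0.006,"y": 0.004,"z": 0,"wx": 0,"wy": 0,"wz": 0,"grip": 0},
  {"x": 0.006,"y": 0.004,"z": 0,"wx": 0,"wy": 0,"wz": 0,"grip": 0},
  {"x": 0.006,"y": 0.004,"z": 0,"wx": 0,"wy": 0,"wz": 0,"grip": 0},
])

```text
clock: 5.57
ee_pos: [0.4318, 0.1311, 0.2076]
ee_rot: [-3.14, 0.347, 1.698]
ft_force: [-8.0, -1.0, 4.8]
grip_width: -0.0
grasp_force: 3.7
```

```bash
python3 - <<'E'
from h import *
for i in range(3):
    d=cap('wrist','w3'); o=monitor.observe();print(o['ft_force'].round(1),o['ee_pos'].round(5),round(o['grasp_force'],1))
cap('top','t3')
a=cv2.imread('pics/t3.png')[155:275,235:395]; b=cv2.imread('pics/w3.png')
cv2.imwrite('pics/m3.png',np.vstack([cv2.resize(b[:250],(640,250)),cv2.resize(a,(640,350))[:350]]))
E
```

```text
[-7.2 -1.6  3.8] [0.43181 0.13103 0.20758] 3.7
[-8.1 -1.4  4.6] [0.43181 0.13105 0.20757] 3.7
[-8.1 -1.   4.5] [0.4318  0.13103 0.2076 ] 3.7
```

View pics/w3.png

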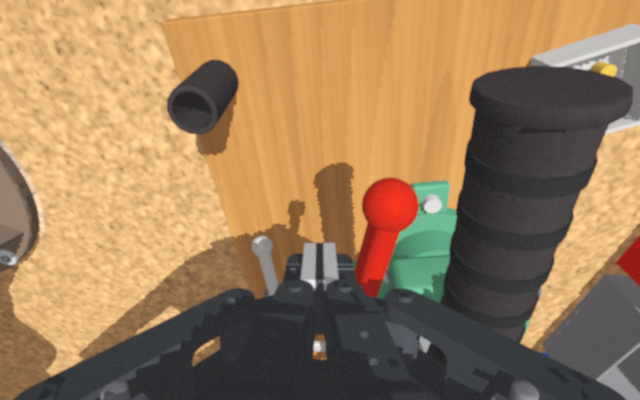

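The fingers' back bears on the blade. The ball is at (390,205) and is still well short of the grip. I'll push a little more and track the ball with code to see whether the lever still moves.

Request:
step_arm([
  {"x": 0,"y": 0.004,"z": 0,"wx": 0,"wy": 0,"wz": 0,"grip": 0},
  {"x": 0,"y": 0.004,"z": 0,"wx": 0,"wy": 0,"wz": 0,"grip": 0},
  {"x": 0,"y": 0.004,"z": 0,"wx": 0,"wy": 0,"wz": 0,"grip": 0},
])

```text
clock: 6.02
ee_pos: [0.4327, 0.1313, 0.2075]
ee_rot: [-3.139, 0.346, 1.698]
ft_force: [-10.1, 1.2, 6.0]
grip_width: 0.0001
grasp_force: 5.3
```

```bash
cat >> h.py <<'E'
def ball(f):
    im=cv2.imread(f'pics/{f}.png').astype(int); d=json.load(open(f+'.json'))
    m=((im[...,2]>90)&(im[...,1]<50)&(im[...,0]<60)).astype(np.uint8); m[:,480:]=0
    rows=np.where(m.any(1))[0]; 
    c=cv2.findContours(m,cv2.RETR_EXTERNAL,cv2.CHAIN_APPROX_NONE)[0]; c=max(c,key=cv2.contourArea)[:,0]
    top=c[:,1].min(); c=c[c[:,1]<top+26]
    A=np.c_[2*c,np.ones(len(c))]; s=np.linalg.lstsq(A,(c**2).sum(1),rcond=None)[0]
    return s[:2], onz(d,s[0],s[1],.205)
def look(f):
    cap('wrist',f)
    F=[]
    for i in range(3): optics.capture('side'); F.append(monitor.observe()['ft_force'])
    o=monitor.observe()
    from fit import p
    try:
        u,b=ball(f); v=b[:2]-p[:2]; c,s=np.cos(p[2]),np.sin(p[2]); v=np.array([c*v[0]+s*v[1],-s*v[0]+c*v[1]])-[-.036,.062]
        print('ball',u.round(1),b.round(4),'theta',round(np.arctan2(v[0],v[1])-np.arctan2(-.038,.138),4),'r',np.hypot(*v).round(4))
    except Exception as e: print(e)
    print(np.mean(F,0).round(1),o['ee_pos'].round(4),round(o['grasp_force'],1),o['clock'])
E
cat > /tmp/x.py <<'E'
E
python3 - <<'E'
from h import *
look('w4')
from fit import p
for f in('w1','w2','w3'): print(f,*ball(f))
E
```

```text
ball [389.6 204.9] [0.4513 0.1716 0.205 ] theta 0.2329 r 0.1446
[-10.6   0.9   5.4] [0.4327 0.1313 0.2075] 5.3 6.2167
w1 [424.66908053 112.08867488] [0.41962391 0.15915249 0.205     ]
w2 [433.69634873 220.27106467] [0.42003744 0.1582176  0.205     ]
w3 [389.15941182 204.60203811] [0.45023979 0.17146133 0.205     ]
```

Request:
step_arm([
  {"x": 0,"y": 0.002,"z": 0,"wx": 0,"wy": 0,"wz": 0,"grip": 0},
  {"x": 0,"y": 0.002,"z": 0,"wx": 0,"wy": 0,"wz": 0,"grip": 0},
  {"x": 0,"y": 0.002,"z": 0,"wx": 0,"wy": 0,"wz": 0,"grip": 0},
  {"x": 0,"y": 0.002,"z": 0,"wx": 0,"wy": 0,"wz": 0,"grip": 0},
  {"x": 0,"y": 0.002,"z": 0,"wx": 0,"wy": 0,"wz": 0,"grip": 0},
  {"x": 0,"y": 0.002,"z": 0,"wx": 0,"wy": 0,"wz": 0,"grip": 0},
])

```text
clock: 6.72
ee_pos: [0.4331, 0.1314, 0.2075]
ee_rot: [-3.139, 0.346, 1.698]
ft_force: [-12.4, 1.3, 6.2]
grip_width: 0.0002
grasp_force: 6.0
```

```bash
python3 -c "
from h import *
look('w5')"
```

```text
ball [390.2 205.5] [0.4519 0.1715 0.205 ] theta 0.2371 r 0.1443
[-11.7   2.6   6.2] [0.4331 0.1314 0.2075] 6.0 6.9167
```

On the stop at about 12 N. Now I'll let it out, first part way to check, then fully.

Request:
step_arm([
  {"x": 0,"y": -0.01,"z": 0,"wx": 0,"wy": 0,"wz": 0,"grip": 0},
  {"x": 0,"y": -0.02,"z": 0,"wx": 0,"wy": 0,"wz": 0,"grip": 0},
  {"x": 0,"y": -0.02,"z": 0,"wx": 0,"wy": 0,"wz": 0,"grip": 0},
])

```text
clock: 7.17
ee_pos: [0.4278, 0.1307, 0.2076]
ee_rot: [-3.141, 0.346, 1.698]
ft_force: [-3.0, -1.1, 0.0]
grip_width: -0.0004
grasp_force: 1.4
```

```bash
python3 -c "
from h import *
look('w6')"
```

```text
ball [384.4 208.2] [0.445  0.1694 0.205 ] theta 0.1869 r 0.1442
[-2.9 -1.2 -0.6] [0.4286 0.1311 0.2076] 1.4 7.3667
```

Request:
step_arm([
  {"x": 0,"y": -0.03,"z": 0,"wx": 0,"wy": 0,"wz": 0,"grip": 0},
  {"x": 0,"y": -0.06,"z": 0,"wx": 0,"wy": 0,"wz": 0,"grip": 0},
  {"x": 0,"y": -0.1,"z": 0,"wx": 0,"wy": 0,"wz": 0,"grip": 0},
  {"x": -0.006,"y": -0.12,"z": -0.002,"wx": 0,"wy": 0,"wz": 0,"grip": 0},
  {"x": -0.006,"y": -0.12,"z": -0.002,"wx": 0,"wy": 0,"wz": 0,"grip": 0},
  {"x": -0.006,"y": -0.12,"z": -0.002,"wx": 0,"wy": 0,"wz": 0,"grip": 0},
  {"x": -0.006,"y": -0.12,"z": -0.002,"wx": 0,"wy": 0,"wz": 0,"grip": 0},
  {"x": -0.006,"y": -0.12,"z": -0.002,"wx": 0,"wy": 0,"wz": 0,"grip": 0},
  {"x": -0.006,"y": -0.12,"z": -0.002,"wx": 0,"wy": 0,"wz": 0,"grip": 0},
  {"x": -0.006,"y": -0.12,"z": -0.002,"wx": 0,"wy": 0,"wz": 0,"grip": 0},
])

```text
clock: 8.2
ee_pos: [0.3932, 0.1251, 0.2087]
ee_rot: [3.141, 0.346, 1.697]
ft_force: [0.5, 0.4, -0.4]
grip_width: 0.0002
grasp_force: 0.0
```

```bash
python3 -c "
from h import *
look('w7')"
```

```text
ball [405.5 221.2] [0.4196 0.1582 0.205 ] theta -0.006 r 0.144
[ 0.6 -0.4  0.2] [0.393  0.125  0.2087] 0.0 8.4
```

The lever sprang fully back: the ball is at its rest position and the force is about 0. Now I press again, following the blade's small sideways motion.

Request:
step_arm([
  {"x": 0,"y": 0.03,"z": 0,"wx": 0,"wy": 0,"wz": 0,"grip": 0},
  {"x": 0,"y": 0.05,"z": 0,"wx": 0,"wy": 0,"wz": 0,"grip": 0},
  {"x": 0.001,"y": 0.07,"z": 0,"wx": 0,"wy": 0,"wz": 0,"grip": 0},
  {"x": 0.002,"y": 0.085,"z": 0.001,"wx": 0,"wy": 0,"wz": 0,"grip": 0},
  {"x": 0.004,"y": 0.1,"z": 0.001,"wx": 0,"wy": 0,"wz": 0,"grip": 0},
  {"x": 0.006,"y": 0.11,"z": 0.002,"wx": 0,"wy": 0,"wz": 0,"grip": 0},
  {"x": 0.008,"y": 0.12,"z": 0.002,"wx": 0,"wy": 0,"wz": 0,"grip": 0},
  {"x": 0.008,"y": 0.126,"z": 0.002,"wx": 0,"wy": 0,"wz": 0,"grip": 0},
  {"x": 0.008,"y": 0.13,"z": 0.002,"wx": 0,"wy": 0,"wz": 0,"grip": 0},
  {"x": 0.008,"y": 0.13,"z": 0.002,"wx": 0,"wy": 0,"wz": 0,"grip": 0},
  {"x": 0.008,"y": 0.13,"z": 0.002,"wx": 0,"wy": 0,"wz": 0,"grip": 0},
])

```text
clock: 9.32
ee_pos: [0.4308, 0.1322, 0.2072]
ee_rot: [-3.14, 0.345, 1.697]
ft_force: [-8.6, 6.1, 2.2]
grip_width: 0.0001
grasp_force: 4.1
```

```bash
python3 -c "
from h import *
look('w8')"
```

```text
ball [386.9 209.4] [0.4489 0.1708 0.205 ] theta 0.2152 r 0.1445
[-8.8  5.6  2.4] [0.4308 0.1322 0.2072] 4.0 9.5167
```

Request:
step_arm([
  {"x": 0.003,"y": 0.002,"z": -0.001,"wx": 0,"wy": 0,"wz": 0,"grip": 0},
  {"x": 0.005,"y": 0.004,"z": -0.002,"wx": 0,"wy": 0,"wz": 0,"grip": 0},
  {"x": 0.005,"y": 0.006,"z": -0.002,"wx": 0,"wy": 0,"wz": 0,"grip": 0},
  {"x": 0.005,"y": 0.007,"z": -0.002,"wx": 0,"wy": 0,"wz": 0,"grip": 0},
  {"x": 0.005,"y": 0.007,"z": -0.002,"wx": 0,"wy": 0,"wz": 0,"grip": 0},
  {"x": 0.005,"y": 0.007,"z": -0.002,"wx": 0,"wy": 0,"wz": 0,"grip": 0},
])

```text
clock: 10.02
ee_pos: [0.4322, 0.1333, 0.2071]
ee_rot: [-3.139, 0.347, 1.698]
ft_force: [-8.3, -0.7, 2.3]
grip_width: -0.0004
grasp_force: 4.1
```

```bash
python3 -c "
from h import *
look('w9'); look('w10')"
```

```text
ball [388.5 211.1] [0.4509 0.1713 0.205 ] theta 0.2297 r 0.1444
[-7.9 -0.4  1.1] [0.4321 0.1333 0.2071] 4.1 10.2167
ball [389.2 204. ] [0.4504 0.1742 0.205 ] theta 0.2317 r 0.1473
[-8.2 -1.1  1.5] [0.4322 0.1333 0.2071] 4.1 10.4167
```

Request:
step_arm([
  {"x": 0,"y": 0.002,"z": 0,"wx": 0,"wy": 0,"wz": 0,"grip": 0},
  {"x": 0,"y": 0.004,"z": 0,"wx": 0,"wy": 0,"wz": 0,"grip": 0},
  {"x": 0,"y": 0.005,"z": 0,"wx": 0,"wy": 0,"wz": 0,"grip": 0},
  {"x": 0,"y": 0.005,"z": 0,"wx": 0,"wy": 0,"wz": 0,"grip": 0},
  {"x": 0,"y": 0.005,"z": 0,"wx": 0,"wy": 0,"wz": 0,"grip": 0},
  {"x": 0,"y": 0.005,"z": 0,"wx": 0,"wy": 0,"wz": 0,"grip": 0},
])

```text
clock: 10.92
ee_pos: [0.4332, 0.1336, 0.2071]
ee_rot: [-3.138, 0.346, 1.698]
ft_force: [-12.0, 2.8, 3.2]
grip_width: 0.0
grasp_force: 6.0
```

```bash
python3 -c "
from h import *
look('w11'); cap('side','s11')
a=cv2.imread('pics/s11.png')[120:240,225:385]; cv2.imwrite('pics/s11c.png',cv2.resize(a,(800,600),interpolation=cv2.INTER_CUBIC))"
```

```text
ball [389.7 203.7] [0.4516 0.1747 0.205 ] theta 0.2402 r 0.1475
[-11.8   1.9   3.2] [0.4332 0.1335 0.2071] 6.0 11.1167
```

View pics/s11c.png

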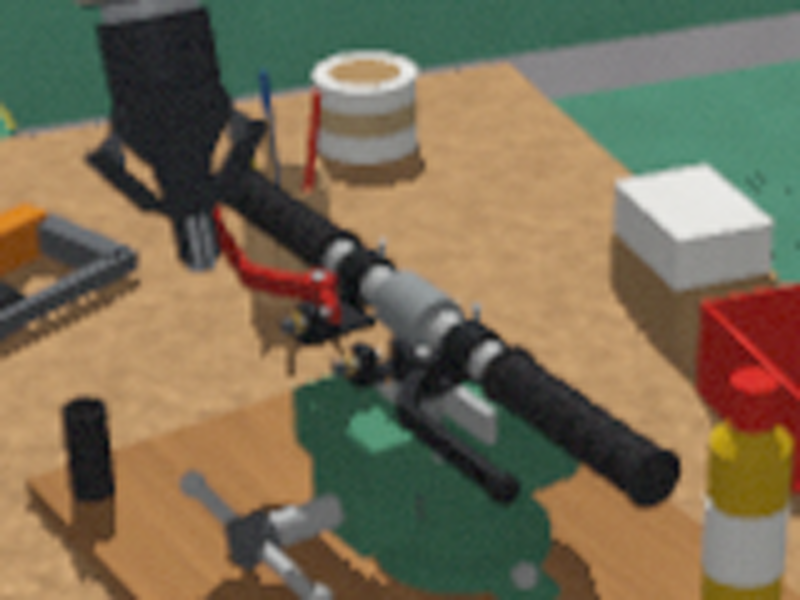

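Side crop: the fingers' back is on the blade at (215,225). However, the gripper's right knuckle at about (262,125) appears close to the grip. I'll check that it isn't touching the bar.

```bash
python3 - <<'E'
from h import *
from fit import p
from scipy.spatial.transform import Rotation as Ro
o=monitor.observe(); R=Ro.from_euler('xyz',o['ee_rot']).as_matrix(); P=o['ee_pos']
d=json.load(open('s11.json'))
a=np.array([-np.sin(p[2]),np.cos(p[2]),0]); B=np.array([p[0],p[1],.205])
for u,v in [(198,268),(88,155),(265,122),(255,150),(240,165),(225,178),(215,195)]:
    c,r=ray(d,u/5+225,v/5+120); n=R[:,0]
    X=c+r*((P-c)@n)/(r@n); t=R.T@(X-P); w=X-B
    print((u,v),'tool mm',(t*1e3).round(),'world',X.round(3),'dist to grip surf mm',round((np.linalg.norm(w-(w@a)*a)-.0165)*1e3,1),'along',round(w@a,3))
w=cv2.imread('pics/w11.png')[160:400,300:620]; cv2.imwrite('pics/w11c.png',cv2.resize(w,(800,600),interpolation=cv2.INTER_CUBIC))
E
```

```text
(198, 268) tool mm [-0. -0. 22.] world [0.434 0.126 0.186] dist to grip surf mm 54.6 along 0.166
(88, 155) tool mm [ -0. -59. -68.] world [0.372 0.149 0.271] dist to grip surf mm 123.7 along 0.202
(265, 122) tool mm [ -0.  67. -65.] world [0.497 0.164 0.268] dist to grip surf mm 46.5 along 0.189
(255, 150) tool mm [ -0.  56. -48.] world [0.487 0.157 0.252] dist to grip surf mm 31.4 along 0.184
(240, 165) tool mm [ -0.  43. -40.] world [0.474 0.152 0.245] dist to grip surf mm 29.3 along 0.183
(225, 178) tool mm [ -0.  31. -34.] world [0.462 0.149 0.239] dist to grip surf mm 32.3 along 0.182
(215, 195) tool mm [ -0.  21. -24.] world [0.454 0.144 0.229] dist to grip surf mm 34.8 along 0.179
```

View pics/w11c.png

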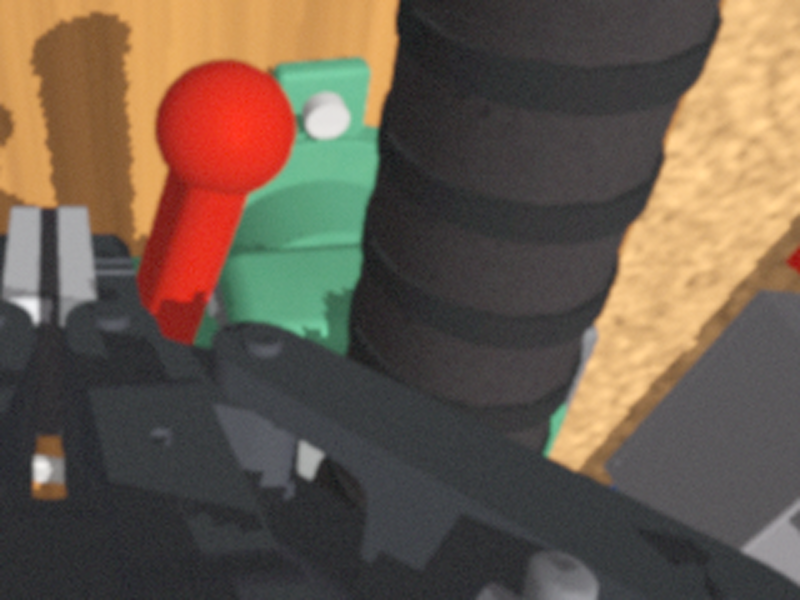

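The knuckle clears the grip by about 25 mm. The fingers' back alone bears on the blade, with a clear gap between lever and grip and a steady push of about 12 N.

```bash
python3 -c "
from h import *
o=monitor.observe(); print(o['ft_force'].round(1)); print(arm.hand_in())"
```

```text
[-11.3   1.8   3.9]
the job is handed in; nothing more can be done
None
```

The red lever went onto its stop, sprang fully back out without sticking, and is now held on the stop again at about 12 N, clear of the bar; the job is handed in, and the stop gave slightly under load (roughly 2.7 N/mm) rather than feeling fully solid.

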